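# Move the seasoning row from the draining tray to the caddy, reversed

## Task

Move the four seasoning containers from the white draining tray into the four bays of the wooden caddy, one in each bay, in reverse order: the one at the left end of the tray goes into the bay at the right end of the caddy, the next from the left goes next from the right, and so on (left and right as the robot sees them, facing the counter). Set each down upright on the floor of its bay without dropping it or tipping it over, and let go.

Things in the scene. Friction and masses are not known exactly. Their poses are not given: they have to be found in the camera images.
- mill: Dark wooden pepper mill, round, 96 mm tall (101 with the steel bead on top), 160 g: foot 48 mm across up to 18 mm, straight waist 38 mm across from 28 to 72 mm above its underside, head 44 mm across. Loose, rigid; origin: centre of its underside, z up.
- shaker: Steel shaker, plain round cylinder 42 mm across, 78 mm tall with a tapering top above 66 mm, 130 g. Loose, rigid; origin: centre of its underside, z up.
- tin: Square metal tin with lid, 48 x 48 mm, 87 mm tall, vertical sides, 150 g; its x and y axes are square to its sides; it starts turned up to about 17 degrees from the tray. Loose, rigid; origin: centre of its underside, z up.
- pot: Squat white ceramic pot with closed lid, round, 54 mm across with straight sides up to 62 mm, small lid knob to 80 mm, 200 g. Loose, rigid; origin: centre of its underside, z up.
- mill_coaster: Flat black rubber coaster fixed to the tray, 66 mm across, 6 mm thick, under the mill at the start; it never moves, so it marks where in the row the mill began. Origin: centre of its underside, 8 mm above the tray's origin. The four look alike and lie at y = -120, -40, 40, 120 mm in the tray's frame, shuffled.
- shaker_coaster: Flat black rubber coaster fixed to the tray, 66 mm across, 6 mm thick, under the shaker at the start; it never moves, so it marks where in the row the shaker began. Origin: centre of its underside, 8 mm above the tray's origin. The four look alike and lie at y = -120, -40, 40, 120 mm in the tray's frame, shuffled.
- tin_coaster: Flat black rubber coaster fixed to the tray, 66 mm across, 6 mm thick, under the tin at the start; it never moves, so it marks where in the row the tin began. Origin: centre of its underside, 8 mm above the tray's origin. The four look alike and lie at y = -120, -40, 40, 120 mm in the tray's frame, shuffled.
- pot_coaster: Flat black rubber coaster fixed to the tray, 66 mm across, 6 mm thick, under the pot at the start; it never moves, so it marks where in the row the pot began. Origin: centre of its underside, 8 mm above the tray's origin. The four look alike and lie at y = -120, -40, 40, 120 mm in the tray's frame, shuffled.
- tray: White draining tray, fixed, left or right of the caddy; 96 mm (x) by 326 mm (y), 8 mm thick, rim 14 mm high. The containers start on it in a row along its y axis, 80 mm apart, on coasters whose tops are 14 mm above its origin. Origin: centre of its underside, on the counter. Its +y end is the robot's left (turned by at most 13 degrees).
- caddy: Wooden caddy, fixed, empty, 92 mm (x) by 326 mm (y). Four bays along its y axis, centred at y = -120, -40, 40, 120 mm (x = 0), each 80 mm (x) by 74 mm (y) inside, floor 10 mm above the origin; walls 6 mm thick, tops at 24 mm. Origin: centre of its underside, on the counter. Its +y end is the robot's left (turned by at most 13 degrees). A mug 85 mm tall stands 90 mm beyond the row's line.
Things that resemble listed ones, but are neither listed nor needed, are in the scene too. What is shaped like the shaker but pink or purple is not meant.

How it is judged:
By the outcome, as a careful person would: the job done as asked, in the order asked, and still so for the second after the job is handed in, with the robot touching nothing.
It also fails if it takes over 112 s, if anything falls off the work surface, if the arm or the gripper's body presses on something with over 40 N, if the wrist force passes 120 N, or if a joint passes its speed limit or range.

## Robot

A 7-joint arm with a two-finger parallel gripper is mounted at the origin on the work surface. World frame = base frame: x ahead of the robot, y to its left, z up, the work surface at z = 0. Lengths are in m, angles in rad, forces in N, time in s.
With the tool pointing down it reaches from about 0.35 to 0.9 m from the base axis. Payload 7.2 kg.
Tool frame: the origin (TCP) lies midway between the tips of the shut fingers; the grasp point (between the pads) lies 19 mm behind it; z points along the fingers, y is the line along which they close (so a half turn about z gives the same grasp; the last joint's range is limited). The gripper opens to 88 mm and grips with 3 to 60 N. Pads are 20 mm wide; open, the fingers measure 115 mm over their backs; the gripper's body (75 mm by 178 mm) begins 61 mm behind the grasp point.
Start: joints at [-1.373, 0.411, -0.013, 1.596, 0.006, 1.134, -0.082], TCP at [0.164, 0.603, 0.223] pointing down, gripper open.
Joint ranges: [-2.95, 2.95], [-0.29, 1.99], [-1.47, 1.44], [0.14, 2.54], [-1.03, 4.17], [0.13, 1.85], [-2.86, 2.86]. Speed limits (rad/s): [2.39, 2.39, 3.01, 3.01, 3.14, 3.14, 3.14].

## Interface

Orientations are given as [roll, pitch, yaw] about the fixed x, y, z axes, in that order (R = Rz(yaw) Ry(pitch) Rx(roll)).
In Python, from plant import robot gives the robot as it stands.
- The arm moves only by the tool play_rows, never from a script. Its argument "series" is a list that holds one entry, the list of rows, each a list of 7 numbers: the turn, a rotation vector about the tool's x, y, z in units of 5 degrees (1.0 is 5 degrees), then the shift along the tool's x, y, z in units of 25 mm (1.0 is 25 mm), then the opening, from -1 (shut) to 1 (fully open). In form: [[[rx, ry, rz, dx, dy, dz, gripper], ...]]. A call has 1 to 10 rows; each row is the pose to reach, as a shift and turn from the pose commanded when the call began, along the tool's axes at that moment; what a row does not reach only later rows make up. A row lasts 1/10 s, in which the tool goes at most 50 mm and 8.59 degrees, less where a joint would pass 70% of its speed; a pose out of reach is approached as far as the arm can. A call with a gripper value outside its range is refused whole. The fingers move at their own pace and stop on an object; the grip force is fixed at half the most. Time passes only in rows, so rows that repeat a pose let the fingers close. It gives the time, the measured TCP pose, the force, the opening and the grip force at its end, in the units of the state.
- robot.get_obs(): the state, without advancing time (a new reading comes with each control period).
- robot.capture(name): name is "scene" or "top" or "wrist"; returns a dict with "pixels" (420x560x3 uint8, red, green, blue), "fx", "fy", "cx", "cy" (pixels), "R" (3x3) and "t" (3): a world point X has camera coordinates R X + t; the wrist camera has in their place "mount" (4x4, takes a point from camera to tool coordinates, whose origin is the TCP and whose axes are the flange's). Camera axes: x right, y down, z forward; pixel columns grow to the right and rows downward; lengths in m; the calibration is good to about 2 mm. A picture is of the moment at which its call begins: read the wrist's pose just before it. There is no depth.
- robot.close_job(): hands the job in; it is judged then, once.
Trained networks look in the newest picture that a camera, given by its name, has taken for a name from the list of things; names that differ only in an ending like _2 or _b are one class to them, and where a whole thing is asked for, a point or a joint stands for the part that bears it (a point fixed in the world has none). Each returns a list of dicts, best first, with "p" (0 to 1); they miss things now and then, are a little off and sometimes report something else, mostly with a low value. They report only what shows in the picture. A call takes as long as a camera call. They do not tell look-alikes from the thing itself.
- robot.look_for(target, camera): "point" ([x, y, z] in m, in the coordinates of the camera as it stood for that picture, good to about 4 mm: the middle of the surface that is visible of it).
- robot.trace(target, camera): "pixels" (420x560 bool, what is visible of it).
The state is a dict: "time_s": time; "joint_positions": joint angles; "qd": joint speeds; "tau": joint torques, N m; "eef_pos": TCP position; "orientation": TCP orientation; "force": force on the tool from outside, world axes, zero at the start; "torque": the same for the moment, N m; "opening": finger opening in m; "finger_force": force on a finger pad.
Only numpy, scipy, OpenCV 4.12 (cv2) and the standard library are available. Lean on these libraries where they do the work, as an engineer would, in place of code of your own. Each camera call takes 0.05 s, during which the arm holds its last target. There are 200 camera calls.

## Working session

There is one attempt and no reset: what is moved stays moved. The work goes in short steps, Python scripts to look and compute and a tool call to move; the robot and the scene stay as the last step left them, time stands still between calls to the robot, and variables do not carry over. Pictures are saved under pics/ and viewed, at most 14 in all, crops included, and the job is handed in when it is done.

Besides the shell and the picture viewer there is one more tool, called as name(argument=value, ...) on one line, values as JSON. play_rows: Moves the arm, as the interface text tells. Its arguments: {"type":"object","properties":{"series":{"type":"array"}},"required":["series"]}

```bash
mkdir -p pics; ls
cat > h.py <<'E'
import numpy as np, cv2
from plant import robot
from scipy.spatial.transform import Rotation as Ro
def snap(cam, fn=None):
    o=robot.get_obs(); c=robot.capture(cam)
    if fn: cv2.imwrite('pics/'+fn, c['pixels'][:,:,::-1])
    return o,c
def toworld(o,c,p):
    p=np.array(p)
    if 'mount' in c:
        M=np.array(c['mount']); q=M[:3,:3]@p+M[:3,3]
        return Ro.from_euler('xyz',o['orientation']).as_matrix()@q+np.array(o['eef_pos'])
    return np.array(c['R']).T@(p-np.array(c['t']))
E
python3 - <<'E'
from h import *
np.set_printoptions(precision=4,suppress=True)
o=robot.get_obs(); print({k:np.round(v,4) for k,v in o.items()})
for cam in ['top','scene']:
    o,c=snap(cam,cam+'0.png')
    for n in ['mill','shaker','tin','pot','tray','caddy','mill_coaster']:
        for d in robot.look_for(n,cam): print(cam,n,round(d['p'],2),toworld(o,c,d['point']))
E
```

```text
pics
{'time_s': np.float64(0.0), 'joint_positions': array([-1.3732,  0.4119, -0.0127,  1.5971,  0.0056,  1.1343, -0.0822]), 'qd': array([ 0.0004, -0.0002,  0.0012,  0.0002,  0.0001,  0.0013, -0.0018]), 'tau': array([ -0.0002, -58.7939,   0.6418, -29.1084,  -0.0538,   0.0182,
         0.0001]), 'eef_pos': array([0.1641, 0.6025, 0.2218]), 'orientation': array([-3.14  ,  0.0001,  2.8758]), 'force': array([-0.3873,  0.275 ,  0.6761]), 'torque': array([0.0361, 0.01  , 0.0371]), 'finger_force': np.float64(0.0), 'opening': np.float64(0.0879)}
top mill 0.69 [ 0.5624 -0.0815  0.1034]
top mill 0.66 [ 0.5379 -0.3075  0.0798]
top shaker 0.89 [ 0.4127 -0.3231  0.0644]
top shaker 0.84 [ 0.7573 -0.2797  0.0647]
top shaker 0.7 [ 0.6802 -0.2762  0.0671]
top shaker 0.6 [ 0.4927 -0.4073  0.0674]
top shaker 0.59 [ 0.5443 -0.2336  0.0819]
top tin 0.63 [ 0.5532 -0.1559  0.0999]
top pot 0.69 [ 0.536  -0.3045  0.0806]
top pot 0.35 [ 0.5516 -0.1417  0.0085]
top tray 0.95 [ 0.5433 -0.1975  0.0059]
top caddy 0.88 [0.5469 0.2056 0.0057]
top caddy 0.62 [ 0.5575 -0.0898  0.011 ]
top mill_coaster 0.69 [ 0.5567 -0.0899  0.0127]
scene mill 0.55 [ 0.5854 -0.0661  0.0689]
scene shaker 0.84 [ 0.7707 -0.2741  0.0466]
scene shaker 0.75 [ 0.421  -0.3247  0.0458]
scene shaker 0.64 [ 0.6945 -0.2686  0.0442]
scene shaker 0.48 [ 0.5671 -0.2312  0.074 ]
scene shaker 0.45 [ 0.5068 -0.4073  0.0659]
scene tin 0.97 [ 0.5768 -0.141   0.0805]
scene tray 0.7 [ 0.5898 -0.1239  0.0099]
scene caddy 0.62 [0.546  0.2455 0.0129]
scene mill_coaster 0.61 [ 0.5914 -0.0643  0.0137]
scene mill_coaster 0.19 [ 0.5694 -0.2308  0.0747]
```

View pics/top0.png

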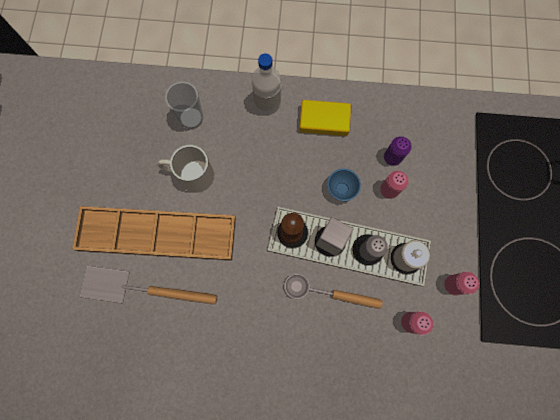

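View pics/scene0.png

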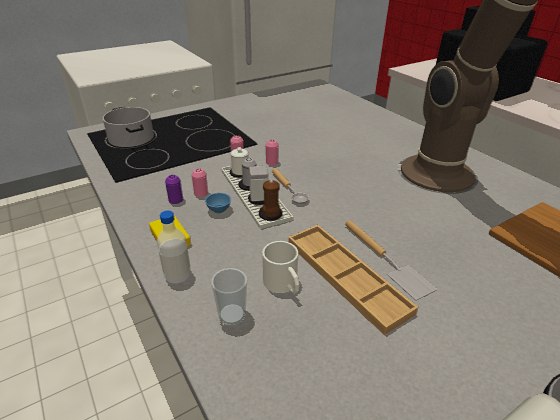

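The top picture shows the tray row from left (+y) to right: mill (292,228), tin (334,238), shaker (373,247) and pot (409,257). The empty caddy is centred near (155,233) and the mug is at (188,165), beyond the caddy's third bay. The scene view shows the same order. I'll now fit silhouettes to get exact positions.

```bash
cat > fit.py <<'E'
from h import *
from scipy.optimize import minimize
def ring(r,z,n=40):
    a=np.linspace(0,2*np.pi,n,endpoint=False); return np.c_[r*np.cos(a),r*np.sin(a),0*a+z]
def box(a,b,z0,z1): return np.array([[x,y,z] for x in(-a/2,a/2) for y in(-b/2,b/2) for z in(z0,z1)])
P={'mill':[np.r_[ring(.024,0),ring(.024,.018)],np.r_[ring(.024,.018),ring(.019,.028)],np.r_[ring(.019,.028),ring(.019,.072)],np.r_[ring(.019,.072),ring(.022,.078)],np.r_[ring(.022,.078),ring(.020,.096)],ring(.004,.101)],
 'shaker':[np.r_[ring(.021,0),ring(.021,.066),ring(.016,.078)]],
 'tin':[box(.048,.048,0,.087)],
 'pot':[np.r_[ring(.027,0),ring(.027,.062)],np.r_[ring(.006,.062),ring(.006,.08)]],
 'tray':[box(.096,.326,0,.014)],'caddy':[box(.092,.326,0,.024)]}
S=4
def render(n,p,z,c):
    R=Ro.from_euler('z',p[2]).as_matrix(); m=np.zeros((420*S,560*S),np.uint8)
    for part in P[n]:
        X=part@R.T+[p[0],p[1],z]; q=X@np.array(c['R']).T+c['t']
        u=np.c_[c['fx']*q[:,0]/q[:,2]+c['cx']+.5,c['fy']*q[:,1]/q[:,2]+c['cy']+.5]*S
        cv2.fillConvexPoly(m,cv2.convexHull(np.round(u*16).astype(np.int32)),1,shift=4)
    return m
def fit(n,p0,z,views,hull=False):
    ms=[]
    for c,m in views:
        m=m.astype(np.uint8)
        if hull: 
            k=cv2.findNonZero(m); m=np.zeros_like(m); cv2.fillConvexPoly(m,cv2.convexHull(k),1)
        ms.append((c,cv2.resize(m,None,fx=S,fy=S,interpolation=cv2.INTER_NEAREST)))
    def cost(p):
        s=0
        for c,m in ms:
            r=render(n,p,z,c); s+=1-(r&m).sum()/max(1,(r|m).sum())
        return s/len(ms)
    best=None
    for yaw in ([p0[2]-.25,p0[2],p0[2]+.25] if n=='tin' else [p0[2]]):
        s0=np.array([p0[0],p0[1],yaw]); sim=np.array([s0,s0+[.01,0,0],s0+[0,.01,0],s0+[0,0,.12]])
        r=minimize(cost,s0,method='Nelder-Mead',options=dict(initial_simplex=sim,xatol=2e-4,fatol=1e-4,maxiter=150))
        if best is None or r.fun<best.fun: best=r
    return best
E
cat > meas.py <<'E'
from fit import *
np.set_printoptions(precision=4,suppress=True)
V={k:snap(k) for k in('top','scene')}
print('cam',[-np.array(V[k][1]['R']).T@V[k][1]['t'] for k in V])
G={'mill':(.557,-.09,-.12),'tin':(.553,-.16,-.12),'shaker':(.535,-.235,-.12),'pot':(.525,-.305,-.12),'tray':(.543,-.198,-.12),'caddy':(.547,.206,-.03)}
for n,g in G.items():
    z=0 if n in('tray','caddy') else .014
    vs={}
    for k,(o,c) in V.items():
        c0=render(n,g,z,c)[::S,::S]; 
        L=[(((d['pixels'].astype(bool))&(c0>0)).sum()/((d['pixels']>0)|(c0>0)).sum(),d) for d in robot.trace(n,k)]
        if L:
            i,d=max(L,key=lambda t:t[0])
            if i>.25: vs[k]=(c,d['pixels']>0)
    for sel in (['top'],['scene'],['top','scene']):
        if all(s in vs for s in sel):
            r=fit(n,g,z,[vs[s] for s in sel],hull=n in('tray','caddy')); print(n,sel,r.x,'cost %.3f'%r.fun)
E
python3 meas.py
```

```text
cam [array([ 0.4076, -0.0636,  0.8623]), array([1.0405, 0.6808, 0.656 ])]
mill ['top'] [ 0.5741 -0.0763 -0.1092] cost 0.079
mill ['scene'] [ 0.5749 -0.077  -0.1893] cost 0.137
mill ['top', 'scene'] [ 0.575  -0.0764 -0.0725] cost 0.111
tin ['top'] [ 0.5638 -0.1596 -0.4192] cost 0.075
tin ['scene'] [ 0.5647 -0.1638 -0.4954] cost 0.192
tin ['top', 'scene'] [ 0.5652 -0.1607 -0.4848] cost 0.149
shaker ['top'] [ 0.5485 -0.2399 -0.1686] cost 0.083
pot ['top'] [ 0.5407 -0.3158 -0.1966] cost 0.045
tray ['top'] [ 0.5578 -0.1971 -0.1343] cost 0.021
caddy ['top'] [0.547  0.2049 0.027 ] cost 0.025
caddy ['scene'] [0.5486 0.2057 0.0222] cost 0.022
caddy ['top', 'scene'] [0.5478 0.2053 0.0236] cost 0.028
```

```bash
cat > go.py <<'E'
import sys
from h import *
np.set_printoptions(precision=3,suppress=True)
def units(x,y,z,yawdeg):
    o=robot.get_obs(); R=Ro.from_euler('xyz',o['orientation'])
    T=Ro.from_euler('xyz',[np.pi,0,np.radians(yawdeg)])
    rv=np.degrees((R.inv()*T).as_rotvec())/5
    d=R.inv().apply(np.array([x,y,z])-o['eef_pos'])/.025
    return rv,d,o
if __name__=='__main__':
    a=list(map(float,sys.argv[1:]))
    for i in range(0,len(a),4):
        rv,d,o=units(*a[i:i+4]); print('turn',rv,'shift',d)
    print('pos',np.array(o['eef_pos']),'yaw',np.degrees(o['orientation']),'t',round(float(o['time_s']),2),'open',round(float(o['opening']),4),'F',o['force'])
E
python3 go.py .55 .125 .25 82.3 .574 -.0765 .25 82.3
```

```text
turn [ 0.    -0.    16.494] shift [-19.913 -14.397  -1.094]
turn [ 0.    -0.    16.494] shift [-22.956 -21.922  -1.094]
pos [0.164 0.603 0.223] yaw [179.999   0.001 164.771] t 1.5 open 0.0878 F [ 0.79  -0.124 -0.592]
```

play_rows(series=[[[0,0,1.6,-1.5,-1,-0.1,1],[0,0,3.3,-3,-2.2,-0.2,1],[0,0,5,-4.7,-3.4,-0.3,1],[0,0,6.6,-6.4,-4.6,-0.4,1],[0,0,8.3,-8,-5.8,-0.5,1],[0,0,9.9,-9.6,-7,-0.6,1],[0,0,11.6,-11.2,-8.2,-0.7,1],[0,0,13.2,-12.8,-9.4,-0.8,1],[0,0,14.9,-14.4,-10.5,-0.9,1],[0,0,16.5,-16,-11.6,-1.1,1]]])

```text
time_s: 2.5
eef_pos: [0.4736, 0.2178, 0.2503]
orientation: [3.141, -0.001, 1.43]
force: [0.3, 1.2, -0.6]
opening: 0.0879
finger_force: 0.0
```

```bash
python3 go.py .55 .125 .25 82.3 .574 -.0765 .25 82.3
```

```text
turn [ 0.002 -0.007 -0.072] shift [-3.247  3.545  0.012]
turn [ 0.002 -0.007 -0.072] shift [-11.093   5.625   0.007]
pos [0.474 0.218 0.25 ] yaw [179.99   -0.037  81.942] t 2.5 open 0.0879 F [ 0.258  1.176 -0.641]
```

Working well. Next I'll move to hover above the mill, stopping near the mug for a wrist picture.

play_rows(series=[[[0,0,0,-1.3,0.7,0,1],[0,0,0,-2.6,1.4,0,1],[0,0,0,-3.2,2,0,1],[0,0,0,-3.2,2,0,1]]])

```text
time_s: 2.9
eef_pos: [0.513, 0.1303, 0.2503]
orientation: [3.14, 0.001, 1.431]
force: [0.3, -0.1, -0.1]
opening: 0.0877
finger_force: 0.0
```

```bash
python3 - <<'E'
from fit import *
np.set_printoptions(precision=4,suppress=True)
o,c=snap('wrist','w1.png'); print(o['eef_pos'],o['orientation'])
M=np.array(c['mount']);print(M)
Rt=Ro.from_euler('xyz',o['orientation']).as_matrix()
Rw=Rt@M[:3,:3]; tw=Rt@M[:3,3]+o['eef_pos']
c['R']=Rw.T; c['t']=-Rw.T@tw
for d in robot.trace('caddy','wrist')[:1]:
    m=d['pixels']; print(d['p'])
    print([np.round(x,4) for x in (lambda r:[r.x,r.fun])(fit('caddy',(.5478,.2053,.0236),0,[(c,m)],hull=True))])
# overlay predicted caddy outline + mug circles candidates at z=.085
img=c['pixels'][:,:,::-1].copy()
a=render('caddy',(.5478,.2053,.0236),0,c)[::S,::S].copy()
cv2.drawContours(img,cv2.findContours(a,0,2)[0],-1,(0,0,255),1)
cv2.imwrite('pics/w1o.png',img)
E
python3 go.py .574 -.0765 .25 82.3
```

```text
[0.513  0.1303 0.2503] [3.1402 0.0005 1.4307]
[[-0.0004 -0.9558 -0.294   0.0813]
 [ 1.     -0.0003 -0.0004 -0.0001]
 [ 0.0002 -0.294   0.9558 -0.1628]
 [ 0.      0.      0.      1.    ]]
0.56
[array([0.5487, 0.2057, 0.0286]), np.float64(0.0207)]
turn [-0.003 -0.004 -0.013] shift [-7.998  3.616 -0.007]
pos [0.511 0.134 0.25 ] yaw [-179.984   -0.02    82.233] t 3.0 open 0.0876 F [-0.532  0.366 -0.928]
```

View pics/w1o.png

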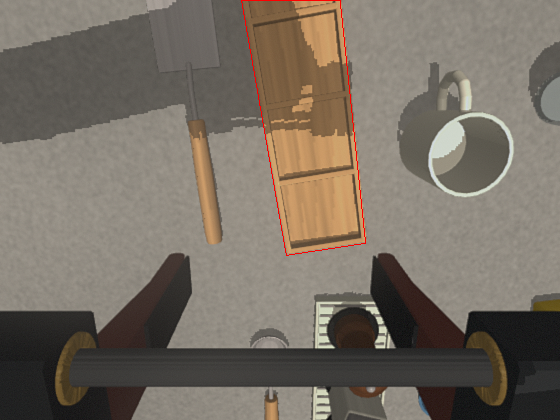

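The overlay matches the caddy, and the mug at (455,150) stands about 90 mm clear of the row's line, so closing across the row is safe. Next is the mill hover.

play_rows(series=[[[0,0,0,-1,0.4,0,1],[0,0,0,-2.5,1,0,1],[0,0,0,-4,1.8,0,1],[0,0,0,-5.5,2.5,0,1],[0,0,0,-7,3.1,0,1],[0,0,0,-8,3.6,0,1],[0,0,0,-8,3.6,1,1],[0,0,0,-8,3.6,2,1],[0,0,0,-8,3.6,2.8,1],[0,0,0,-8,3.6,2.8,1]]])

```text
time_s: 4.0
eef_pos: [0.5722, -0.0743, 0.1773]
orientation: [-3.137, -0.0, 1.438]
force: [0.5, 0.2, -0.0]
opening: 0.0879
finger_force: 0.0
```

```bash
python3 go.py .574 -.0765 .045 82.3
```

```text
turn [-0.058 -0.001  0.023] shift [-0.077  0.108  5.292]
pos [ 0.572 -0.074  0.177] yaw [-179.708   -0.005   82.415] t 4.0 open 0.0879 F [ 0.548  0.157 -0.026]
```

play_rows(series=[[[0,0,0,-0.1,0.1,0.8,1],[0,0,0,-0.1,0.1,1.8,1],[0,0,0,-0.1,0.1,2.8,1],[0,0,0,-0.1,0.1,3.8,1],[0,0,0,-0.1,0.1,4.7,1],[0,0,0,-0.1,0.1,5.3,1],[0,0,0,-0.1,0.1,5.3,1],[0,0,0,-0.1,0.1,5.3,-1],[0,0,0,-0.1,0.1,5.3,-1],[0,0,0,-0.1,0.1,5.3,-1]]])

```text
time_s: 5.0
eef_pos: [0.5768, -0.0795, 0.0486]
orientation: [3.14, -0.0, 1.436]
force: [-0.1, 0.0, 0.5]
opening: 0.0674
finger_force: 0.0
```

play_rows(series=[[[0,0,0,0,0,0,-1],[0,0,0,0,0,0,-1],[0,0,0,0,0,0,-1],[0,0,0,0,0,0,-1]]])

```text
time_s: 5.4
eef_pos: [0.576, -0.0796, 0.0476]
orientation: [3.142, -0.0, 1.436]
force: [-1.6, -0.1, 2.1]
opening: 0.0426
finger_force: 30.0
```

```bash
python3 go.py .574 -.0765 .045 82.3
```

```text
turn [ 0.    -0.002 -0.006] shift [ 0.111 -0.096  0.106]
pos [ 0.576 -0.08   0.048] yaw [179.998  -0.008  82.268] t 5.4 open 0.0426 F [-1.564 -0.107  2.113]
```

play_rows(series=[[[0,0,0,0,0,0,0.4],[0,0,0,0,0,0,0.4],[0,0,0,0.1,0,0.1,0.4],[0,0,0,0.1,0,0.15,0.4],[0,0,0,0.1,0,0.15,0.4],[0,0,0,0.1,0,0.15,-1],[0,0,0,0.1,0,0.15,-1],[0,0,0,0.1,0,0.15,-1],[0,0,0,0.1,0,0.15,-1],[0,0,0,0.1,0,0.15,-1]]])

```text
time_s: 6.4
eef_pos: [0.5763, -0.0771, 0.0437]
orientation: [-3.141, -0.0, 1.436]
force: [-1.2, 0.4, 0.3]
opening: 0.0427
finger_force: 30.0
```

```bash
python3 go.py .574 -.0765 .045 82.3; python3 -c "
from h import *
snap('wrist','w2.png')"
```

```text
turn [-0.001 -0.    -0.007] shift [ 0.012 -0.094 -0.051]
pos [ 0.576 -0.077  0.044] yaw [-179.994   -0.002   82.266] t 6.4 open 0.0427 F [-1.207  0.354  0.281]
```

View pics/w2.png

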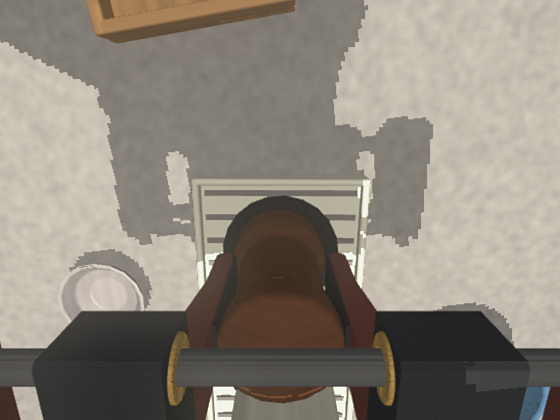

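The wrist view shows the mill between the fingers, with its head at about (280,330) and finger tips at (232,258) and (335,258). The opening reads 42.7 mm where the waist is 38 mm, so I'll zoom in.

```bash
python3 -c "
import cv2
i=cv2.imread('pics/w2.png')[190:400,170:390]; i=cv2.convertScaleAbs(i,alpha=2.2)
cv2.imwrite('pics/w2c.png',cv2.resize(i,(628,600),interpolation=cv2.INTER_CUBIC))"
```

```text
(no output)
```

View pics/w2c.png

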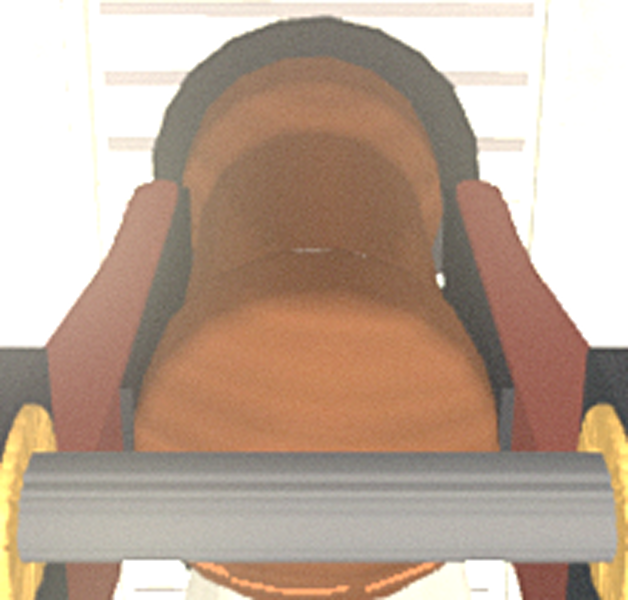

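The pads don't reach the waist: the wider head stops the fingers first. I'll re-grip higher, squarely on the head.

play_rows(series=[[[0,0,0,0,0,0,0.6],[0,0,0,0,0,0,0.6],[0,0,0,0,0,-0.6,0.6],[0,0,0,0,0,-1.2,0.6],[0,0,0,0,0,-1.2,0.6],[0,0,0,0,0,-1.2,-1],[0,0,0,0,0,-1.2,-1],[0,0,0,0,0,-1.2,-1],[0,0,0,0,0,-1.2,-1],[0,0,0,0,0,-1.2,-1]]])

```text
time_s: 7.45
eef_pos: [0.576, -0.077, 0.0733]
orientation: [-3.141, 0.0, 1.436]
force: [-0.3, -0.5, -0.4]
opening: 0.0425
finger_force: 30.0
```

play_rows(series=[[[0,0,0,0,0,-0.2,-1],[0,0,0,0,0,-0.6,-1],[0,0,0,0,0,-1.2,-1],[0,0,0,0,0,-2,-1],[0,0,0,0,0,-2.8,-1],[0,0,0,0,0,-3.6,-1],[0,0,0,0,0,-4.4,-1],[0,0,0,0,0,-5,-1],[0,0,0,0,0,-5.2,-1],[0,0,0,0,0,-5.2,-1]]])

```text
time_s: 8.45
eef_pos: [0.5768, -0.0772, 0.205]
orientation: [3.139, -0.001, 1.436]
force: [0.5, 0.4, -2.6]
opening: 0.0426
finger_force: 30.0
```

```bash
python3 go.py .5500 .0851 .20 91.4;  python3 -c "
from h import *
snap('scene','s2.png'); snap('wrist','w3.png')
a=cv2.imread('pics/s2.png')[100:250,180:380];b=cv2.imread('pics/w3.png')[150:420,120:440]
cv2.imwrite('pics/c3.png',np.hstack([cv2.resize(a,(400,300)),cv2.resize(b,(356,300))]))"
```

```text
turn [ 0.025 -0.005 -1.827] shift [ 6.287 -1.936  0.202]
pos [ 0.577 -0.077  0.205] yaw [179.878  -0.037  82.267] t 8.45 open 0.0426 F [ 0.474  0.374 -2.561]
```

View pics/c3.png

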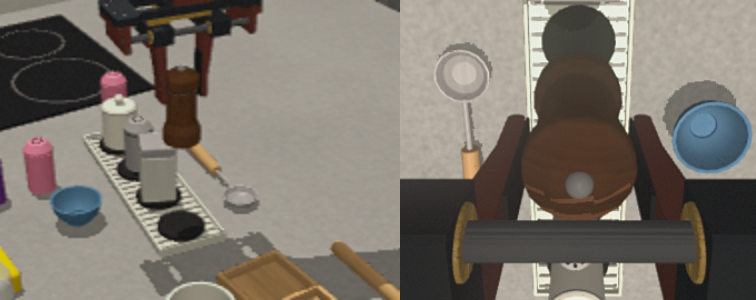

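The left half shows the mill held upright, clear of the tray, with the tin, shaker and pot still in place. In the right half its bead is central at (578,185). Carrying it to the caddy's right-end bay.

play_rows(series=[[[0,0,-0.1,0.2,-0.1,0,-1],[0,0,-0.4,0.8,-0.3,0,-1],[0,0,-0.7,1.7,-0.5,0.1,-1],[0,0,-0.9,2.7,-0.8,0.1,-1],[0,0,-1.2,3.7,-1.1,0.1,-1],[0,0,-1.4,4.7,-1.4,0.2,-1],[0,0,-1.6,5.5,-1.7,0.2,-1],[0,0,-1.8,6.1,-1.9,0.2,-1],[0,0,-1.8,6.3,-1.9,0.2,-1],[0,0,-1.8,6.3,-1.9,0.2,-1]]])

```text
time_s: 9.55
eef_pos: [0.5505, 0.0861, 0.1986]
orientation: [3.142, 0.0, 1.594]
force: [0.0, -1.1, -1.2]
opening: 0.0426
finger_force: 30.0
```

```bash
python3 go.py .5500 .0851 .0693 91.4
```

```text
turn [ 0.     0.001 -0.009] shift [-0.04  -0.02   5.173]
pos [0.55  0.086 0.199] yaw [180.      0.005  91.353] t 9.55 open 0.0426 F [ 0.046 -1.086 -1.229]
```

play_rows(series=[[[0,0,0,0,0,0.3,-1],[0,0,0,0,0,1.0,-1],[0,0,0,0,0,1.8,-1],[0,0,0,0,0,2.6,-1],[0,0,0,0,0,3.4,-1],[0,0,0,0,0,4.1,-1],[0,0,0,0,0,4.6,-1],[0,0,0,0,0,4.9,-1],[0,0,0,0,0,5,-1],[0,0,0,0,0,5,-1]]])

```text
time_s: 10.55
eef_pos: [0.5507, 0.085, 0.0738]
orientation: [3.141, 0.0, 1.592]
force: [0.2, 0.5, -1.3]
opening: 0.0424
finger_force: 30.0
```

play_rows(series=[[[0,0,0,0,0,0.05,-1],[0,0,0,0,0,0.1,-1],[0,0,0,0,0,0.15,-1],[0,0,0,0,0,0.2,-1],[0,0,0,0,0,0.2,-1]]])

```text
time_s: 11.05
eef_pos: [0.5507, 0.0855, 0.0692]
orientation: [3.141, -0.001, 1.593]
force: [-1.2, 0.0, 4.0]
opening: 0.0427
finger_force: 30.0
```

```bash
python3 go.py .5500 .0851 .0693 91.4
```

```text
turn [ 0.006 -0.006 -0.026] shift [-0.016 -0.027 -0.003]
pos [0.551 0.086 0.069] yaw [179.972  -0.03   91.272] t 11.05 open 0.0427 F [-1.215  0.016  4.035]
```

Touchdown shows at z = 0.0692 with +4 N. Releasing and rising.

play_rows(series=[[[0,0,0,0,0,0,0.3],[0,0,0,0,0,0,0.3],[0,0,0,0,0,0,0.5],[0,0,0,0,0,0,0.5],[0,0,0,0,0,-0.5,0.6],[0,0,0,0,0,-1.3,0.8],[0,0,0,0,0,-2.5,1],[0,0,0,0,0,-3.8,1],[0,0,0,0,0,-4.5,1],[0,0,0,0,0,-4.6,1]]])

```text
time_s: 12.05
eef_pos: [0.5519, 0.0854, 0.1868]
orientation: [3.137, -0.002, 1.593]
force: [-0.9, 0.4, 0.1]
opening: 0.0879
finger_force: 0.0
```

```bash
python3 go.py .564 -.160 .18 65.4; python3 meas.py | grep -E 'mill|tin|cam'
python3 - <<'E'
from fit import *
o,c=snap('top','t2.png')
print([ (d['p'],toworld(o,c,d['point']).round(3)) for d in robot.look_for('mill','top')])
E
```

```text
turn [ 0.048 -0.03   5.171] shift [-9.826  0.266  0.259]
pos [0.552 0.085 0.187] yaw [179.735  -0.091  91.254] t 12.05 open 0.0879 F [-0.918  0.383  0.103]
cam [array([ 0.4076, -0.0636,  0.8623]), array([1.0405, 0.6808, 0.656 ])]
tin ['top'] [ 0.5635 -0.1596 -0.4504] cost 0.062
tin ['scene'] [ 0.5635 -0.1625 -0.4786] cost 0.061
tin ['top', 'scene'] [ 0.5642 -0.1605 -0.4935] cost 0.073
[(0.56, array([0.544, 0.073, 0.097]))]
```

play_rows(series=[[[0,0,0.5,-0.5,0,0,1],[0,0,1.2,-1.8,0,0,1],[0,0,2,-3.3,0.1,0,1],[0,0,2.8,-4.8,0.1,0,1],[0,0,3.6,-6.3,0.2,0.1,1],[0,0,4.4,-7.8,0.2,0.1,1],[0,0,5,-9.2,0.3,0.2,1],[0,0,5.3,-9.8,0.3,0.2,1],[0,0,5.3,-9.8,0.3,0.2,1],[0,0,5.3,-9.8,0.3,0.2,1]]])

```text
time_s: 13.85
eef_pos: [0.5634, -0.1583, 0.1785]
orientation: [-3.141, -0.001, 1.131]
force: [0.8, 0.9, -0.6]
opening: 0.0878
finger_force: 0.0
```

```bash
python3 go.py .564 -.161 .051 64.6; python3 -c "
from h import *
snap('top','t3.png'); snap('wrist','w4.png')
a=cv2.imread('pics/t3.png')[180:300,60:300];b=cv2.imread('pics/w4.png')
cv2.imwrite('pics/c4.png',np.hstack([cv2.resize(a,(400,200)),cv2.resize(b[140:],(400,200))]))"
```

```text
turn [-0.008 -0.008  0.043] shift [-0.089  0.072  5.101]
pos [ 0.563 -0.158  0.179] yaw [-179.958   -0.039   64.814] t 13.85 open 0.0878 F [ 0.78   0.894 -0.643]
```

View pics/c4.png

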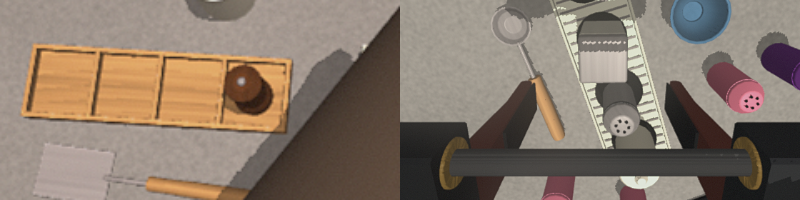

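The left half shows the mill upright in the right-end bay. In the right half the tin at (603,60) is square to the fingers. Descending on the tin.

play_rows(series=[[[0,0,0,-0.1,0.1,0.8,1],[0,0,0,-0.1,0.1,1.8,1],[0,0,0,-0.1,0.1,2.8,1],[0,0,0,-0.1,0.1,3.8,1],[0,0,0,-0.1,0.1,4.6,1],[0,0,0,-0.1,0.1,5.1,1],[0,0,0,-0.1,0.1,5.1,1],[0,0,0,-0.1,0.1,5.1,-1],[0,0,0,-0.1,0.1,5.1,-1],[0,0,0,-0.1,0.1,5.1,-1]]])

```text
time_s: 14.95
eef_pos: [0.5653, -0.1628, 0.0522]
orientation: [3.14, -0.001, 1.131]
force: [0.5, -0.7, -0.5]
opening: 0.0672
finger_force: 0.0
```

play_rows(series=[[[0,0,0,0,0,0,-1],[0,0,0,0,0,0,-1],[0,0,0,0,0,0,-1]]])

```text
time_s: 15.25
eef_pos: [0.5647, -0.1627, 0.0515]
orientation: [3.141, -0.0, 1.13]
force: [0.2, 0.8, 3.1]
opening: 0.048
finger_force: 29.9
```

```bash
python3 go.py .564 -.161 .051 64.6
```

```text
turn [ 0.002 -0.004  0.034] shift [ 0.049 -0.054  0.021]
pos [ 0.565 -0.163  0.052] yaw [179.99   -0.018  64.771] t 15.25 open 0.048 F [0.217 0.758 3.098]
```

play_rows(series=[[[0,0,0,0,0,-0.2,-1],[0,0,0,0,0,-0.6,-1],[0,0,0,0,0,-1.2,-1],[0,0,0,0,0,-2,-1],[0,0,0,0,0,-2.8,-1],[0,0,0,0,0,-3.6,-1],[0,0,0,0,0,-4.4,-1],[0,0,0,0,0,-5,-1],[0,0,0,0,0,-5.2,-1],[0,0,0,0,0,-5.2,-1]]])

```text
time_s: 16.25
eef_pos: [0.5649, -0.1627, 0.182]
orientation: [3.14, -0.001, 1.131]
force: [0.1, -0.5, -2.7]
opening: 0.048
finger_force: 29.9
```

```bash
python3 go.py .5485 .1655 .18 91.4
```

```text
turn [ 0.016 -0.004 -5.325] shift [11.598 -6.19   0.081]
pos [ 0.565 -0.163  0.182] yaw [179.926  -0.04   64.775] t 16.25 open 0.048 F [ 0.05  -0.474 -2.738]
```

play_rows(series=[[[0,0,-0.2,0.3,-0.2,0,-1],[0,0,-0.6,1,-0.5,0,-1],[0,0,-1.1,2.1,-1.1,0,-1],[0,0,-1.6,3.2,-1.7,0,-1],[0,0,-2.1,4.3,-2.3,0,-1],[0,0,-2.6,5.4,-2.9,0,-1],[0,0,-3.1,6.5,-3.5,0,-1],[0,0,-3.6,7.6,-4.1,0,-1],[0,0,-4.1,8.7,-4.7,0,-1],[0,0,-4.5,9.6,-5.2,0,-1]]])

```text
time_s: 17.25
eef_pos: [0.5479, 0.1137, 0.1803]
orientation: [-3.14, -0.0, 1.529]
force: [0.6, -0.7, -1.3]
opening: 0.0476
finger_force: 29.9
```

```bash
python3 go.py .5485 .1655 .18 91.4
```

```text
turn [-0.019 -0.005 -0.754] shift [ 2.073 -0.061  0.014]
pos [0.548 0.114 0.18 ] yaw [-179.905   -0.02    87.63 ] t 17.25 open 0.0476 F [ 0.595 -0.739 -1.306]
```

play_rows(series=[[[0,0,-0.3,0.8,0,0,-1],[0,0,-0.6,1.5,0,0,-1],[0,0,-0.8,2,0,0,-1],[0,0,-0.8,2.2,0,0,-1],[0,0,-0.8,2.2,0,0,-1],[0,0,-0.8,2.2,0,0,-1]]])

```text
time_s: 17.85
eef_pos: [0.5521, 0.1635, 0.1812]
orientation: [-3.142, 0.001, 1.591]
force: [-0.1, 0.0, -1.5]
opening: 0.0479
finger_force: 29.9
```

```bash
python3 go.py .5485 .1655 .0475 91.4
```

```text
turn [-0.     0.007 -0.046] shift [ 0.087 -0.142  5.348]
pos [0.552 0.163 0.181] yaw [-180.       0.035   91.17 ] t 17.85 open 0.0479 F [-0.131  0.    -1.48 ]
```

play_rows(series=[[[0,0,0,0,0,0.3,-1],[0,0,0,0.1,-0.1,1.0,-1],[0,0,0,0.1,-0.1,1.8,-1],[0,0,0,0.1,-0.1,2.6,-1],[0,0,0,0.1,-0.1,3.4,-1],[0,0,0,0.1,-0.1,4.2,-1],[0,0,0,0.1,-0.1,4.8,-1],[0,0,0,0.1,-0.1,5.1,-1],[0,0,0,0.1,-0.1,5.2,-1],[0,0,0,0.1,-0.1,5.2,-1]]])

```text
time_s: 18.85
eef_pos: [0.5496, 0.167, 0.0513]
orientation: [3.141, 0.0, 1.593]
force: [-0.0, -0.1, -0.9]
opening: 0.0475
finger_force: 29.9
```

play_rows(series=[[[0,0,0,0,0,0.05,-1],[0,0,0,0,0,0.1,-1],[0,0,0,0,0,0.15,-1],[0,0,0,0,0,0.15,-1]]])

```text
time_s: 19.25
eef_pos: [0.5494, 0.1673, 0.0476]
orientation: [3.141, -0.0, 1.593]
force: [0.5, 0.3, -1.9]
opening: 0.0477
finger_force: 29.9
```

```bash
python3 go.py .5485 .1655 .0475 91.4
```

```text
turn [ 0.002 -0.002 -0.024] shift [-0.071 -0.036  0.003]
pos [0.549 0.167 0.048] yaw [179.989  -0.01   91.28 ] t 19.25 open 0.0477 F [ 0.489  0.327 -1.921]
```

play_rows(series=[[[0,0,0,0,0,0.05,-1],[0,0,0,0,0,0.1,-1],[0,0,0,0,0,0.1,-1]]])

```text
time_s: 19.55
eef_pos: [0.5495, 0.1673, 0.0474]
orientation: [3.141, -0.002, 1.593]
force: [-9.2, -1.7, 24.6]
opening: 0.0481
finger_force: 29.9
```

Contact is firm, so I'll release and rise.

play_rows(series=[[[0,0,0,0,0,-0.05,-1],[0,0,0,0,0,-0.05,0.4],[0,0,0,0,0,-0.05,0.4],[0,0,0,0,0,-0.05,0.5],[0,0,0,0,0,-0.05,0.6],[0,0,0,0,0,-0.8,0.6],[0,0,0,0,0,-2,0.8],[0,0,0,0,0,-3.5,1],[0,0,0,0,0,-5,1],[0,0,0,0,0,-5.2,1]]])

```text
time_s: 20.55
eef_pos: [0.5518, 0.1676, 0.1793]
orientation: [3.135, -0.003, 1.593]
force: [0.7, 0.5, 0.0]
opening: 0.0877
finger_force: 0.0
```

```bash
python3 go.py .5495 -.239 .18 82.3; python3 meas.py | grep -E 'shaker|pot'
```

```text
turn [ 0.069 -0.037  1.789] shift [-16.256  -0.443  -0.076]
pos [0.552 0.168 0.179] yaw [179.642  -0.156  91.245] t 20.55 open 0.0877 F [0.707 0.46  0.022]
shaker ['top'] [ 0.5491 -0.2396 -0.1521] cost 0.076
shaker ['scene'] [ 0.553  -0.2382 -0.2938] cost 0.092
shaker ['top', 'scene'] [ 0.55   -0.2405 -0.1805] cost 0.094
pot ['top'] [ 0.5414 -0.316  -0.2241] cost 0.042
```

play_rows(series=[[[0,0,0.2,-0.5,0,0,1],[0,0,0.4,-1.7,0,0,1],[0,0,0.6,-3.4,-0.1,0,1],[0,0,0.8,-5.2,-0.1,0,1],[0,0,1,-7,-0.2,0,1],[0,0,1.2,-8.8,-0.2,0,1],[0,0,1.4,-10.6,-0.3,0,1],[0,0,1.6,-12.4,-0.3,0,1],[0,0,1.7,-14,-0.4,0,1],[0,0,1.8,-15.4,-0.4,0,1]]])

```text
time_s: 22.25
eef_pos: [0.5467, -0.2215, 0.1753]
orientation: [3.141, 0.001, 1.433]
force: [0.2, 0.2, -0.6]
opening: 0.0878
finger_force: 0.0
```

```bash
python3 go.py .550 -.2395 .039 82.3
```

```text
turn [ 0.004  0.007 -0.045] shift [-0.692  0.229  5.452]
pos [ 0.547 -0.221  0.175] yaw [179.98    0.037  82.077] t 22.25 open 0.0878 F [ 0.207  0.177 -0.596]
```

play_rows(series=[[[0,0,0,-0.5,0.1,0.3,1],[0,0,0,-0.8,0.1,1,1],[0,0,0,-0.8,0.1,2,1],[0,0,0,-0.8,0.1,3,1],[0,0,0,-0.8,0.1,4,1],[0,0,0,-0.8,0.1,4.8,1],[0,0,0,-0.8,0.1,5.3,1],[0,0,0,-0.8,0.1,5.5,1],[0,0,0,-0.8,0.1,5.5,1]]])

```text
time_s: 23.15
eef_pos: [0.5475, -0.2379, 0.0371]
orientation: [-3.141, -0.0, 1.436]
force: [0.2, 0.3, 0.4]
opening: 0.0876
finger_force: 0.0
```

```bash
python3 go.py .550 -.2395 .039 82.3
```

```text
turn [-0.009 -0.002 -0.006] shift [-0.048  0.109 -0.075]
pos [ 0.547 -0.238  0.037] yaw [-179.957   -0.008   82.269] t 23.15 open 0.0876 F [0.221 0.308 0.358]
```

play_rows(series=[[[0,0,0,0,0.1,-0.1,0.3],[0,0,0,0,0.1,-0.1,-0.5],[0,0,0,0,0.1,-0.1,-1],[0,0,0,0,0.1,-0.1,-1],[0,0,0,0,0.1,-0.1,-1],[0,0,0,0,0.1,-0.1,-1],[0,0,0,0,0.1,-0.1,-1],[0,0,0,0,0.1,-0.1,-1]]])

```text
time_s: 23.95
eef_pos: [0.5502, -0.2384, 0.04]
orientation: [3.141, -0.0, 1.436]
force: [0.4, 0.4, 2.1]
opening: 0.0411
finger_force: 30.0
```

play_rows(series=[[[0,0,0,0,0,-0.2,-1],[0,0,0,0,0,-0.6,-1],[0,0,0,0,0,-1.2,-1],[0,0,0,0,0,-2,-1],[0,0,0,0,0,-2.8,-1],[0,0,0,0,0,-3.6,-1],[0,0,0,0,0,-4.4,-1],[0,0,0,0,0,-5.2,-1],[0,0,0,0,0,-5.6,-1],[0,0,0,0,0,-5.6,-1]]])

```text
time_s: 24.95
eef_pos: [0.5509, -0.2389, 0.182]
orientation: [3.138, 0.0, 1.436]
force: [-0.1, 1.2, -1.2]
opening: 0.0417
finger_force: 30.0
```

```bash
python3 go.py .5468 .2455 .18 91.4
```

```text
turn [ 0.038  0.005 -1.827] shift [19.177 -2.773  0.069]
pos [ 0.551 -0.239  0.182] yaw [179.811   0.01   82.263] t 24.95 open 0.0417 F [-0.089  1.173 -1.22 ]
```

play_rows(series=[[[0,0,0,0.3,0,0,-1],[0,0,-0.1,1,-0.1,0,-1],[0,0,-0.3,2.1,-0.3,0,-1],[0,0,-0.4,3.3,-0.5,0,-1],[0,0,-0.6,4.5,-0.6,0,-1],[0,0,-0.7,5.7,-0.8,0,-1],[0,0,-0.9,6.9,-1,0,-1],[0,0,-1,8.1,-1.2,0,-1],[0,0,-1.2,9.3,-1.3,0,-1],[0,0,-1.3,10.5,-1.5,0,-1]]])

```text
time_s: 25.95
eef_pos: [0.5475, 0.0286, 0.1788]
orientation: [-3.14, 0.0, 1.55]
force: [0.5, -1.1, -0.8]
opening: 0.0412
finger_force: 30.0
```

```bash
python3 go.py .5468 .2455 .18 91.4
```

```text
turn [-0.021  0.003 -0.513] shift [ 8.674 -0.203 -0.05 ]
pos [0.547 0.029 0.179] yaw [-179.895    0.019   88.835] t 25.95 open 0.0412 F [ 0.52  -1.09  -0.844]
```

play_rows(series=[[[0,0,-0.1,1.2,0,0,-1],[0,0,-0.2,2.4,0,0,-1],[0,0,-0.3,3.6,-0.1,0,-1],[0,0,-0.4,4.8,-0.1,0,-1],[0,0,-0.5,6,-0.1,0,-1],[0,0,-0.5,7.1,-0.2,0,-1],[0,0,-0.5,8,-0.2,0,-1],[0,0,-0.5,8.6,-0.2,0,-1],[0,0,-0.5,8.7,-0.2,0,-1],[0,0,-0.5,8.7,-0.2,0,-1]]])

```text
time_s: 26.95
eef_pos: [0.5477, 0.2438, 0.1793]
orientation: [-3.141, 0.001, 1.593]
force: [-0.0, -0.2, -1.3]
opening: 0.0417
finger_force: 30.0
```

```bash
python3 go.py .5468 .2455 .036 91.4
```

```text
turn [-0.01   0.012 -0.024] shift [ 0.076 -0.029  5.734]
pos [0.548 0.244 0.179] yaw [-179.952    0.062   91.282] t 26.95 open 0.0417 F [-0.014 -0.175 -1.331]
```

play_rows(series=[[[0,0,0,0,0,0.3,-1],[0,0,0,0.1,0,1.0,-1],[0,0,0,0.1,0,1.9,-1],[0,0,0,0.1,0,2.8,-1],[0,0,0,0.1,0,3.7,-1],[0,0,0,0.1,0,4.5,-1],[0,0,0,0.1,0,5.1,-1],[0,0,0,0.1,0,5.5,-1],[0,0,0,0.1,0,5.6,-1],[0,0,0,0.1,0,5.6,-1]]])

```text
time_s: 27.95
eef_pos: [0.5481, 0.2465, 0.04]
orientation: [3.142, 0.0, 1.593]
force: [-0.4, -0.4, -1.4]
opening: 0.0415
finger_force: 30.0
```

play_rows(series=[[[0,0,0,0,0,0.05,-1],[0,0,0,0,0,0.1,-1],[0,0,0,0,0,0.15,-1],[0,0,0,0,0,0.15,-1]]])

```text
time_s: 28.35
eef_pos: [0.5479, 0.2469, 0.0364]
orientation: [3.141, -0.0, 1.593]
force: [-0.3, -0.1, -1.5]
opening: 0.0413
finger_force: 30.0
```

play_rows(series=[[[0,0,0,0,0,0.04,-1],[0,0,0,0,0,0.06,-1],[0,0,0,0,0,0.06,-1]]])

```text
time_s: 28.65
eef_pos: [0.5481, 0.2469, 0.036]
orientation: [3.141, -0.001, 1.593]
force: [-2.8, -0.4, 10.5]
opening: 0.0416
finger_force: 30.0
```

play_rows(series=[[[0,0,0,0,0,0,0.3],[0,0,0,0,0,0,0.3],[0,0,0,0,0,0,0.5],[0,0,0,0,0,0,0.6],[0,0,0,0,0,-0.4,0.6],[0,0,0,0,0,-1.4,0.8],[0,0,0,0,0,-2.8,1],[0,0,0,0,0,-4.3,1],[0,0,0,0,0,-5.5,1],[0,0,0,0,0,-5.8,1]]])

```text
time_s: 29.65
eef_pos: [0.5497, 0.2472, 0.1841]
orientation: [3.136, -0.003, 1.593]
force: [0.7, -0.0, -0.8]
opening: 0.0879
finger_force: 0.0
```

```bash
python3 go.py .541 -.316 .18 82.3; python3 meas.py | grep -E 'pot'
```

```text
turn [ 0.057 -0.04   1.789] shift [-22.517  -0.841   0.089]
pos [0.55  0.247 0.184] yaw [179.703  -0.177  91.247] t 29.65 open 0.0879 F [ 0.668 -0.03  -0.814]
pot ['top'] [ 0.5404 -0.316  -0.2411] cost 0.034
pot ['scene'] [ 0.541  -0.3175  0.0186] cost 0.047
pot ['top', 'scene'] [ 0.5407 -0.3164 -0.1321] cost 0.046
```

play_rows(series=[[[0,0,0.2,-0.5,0,0,1],[0,0,0.4,-1.7,0,0,1],[0,0,0.6,-3.5,-0.1,0,1],[0,0,0.8,-5.4,-0.1,0,1],[0,0,1,-7.3,-0.2,0,1],[0,0,1.2,-9.2,-0.2,0,1],[0,0,1.4,-11.1,-0.3,0,1],[0,0,1.6,-13,-0.4,0,1],[0,0,1.7,-14.9,-0.5,0,1],[0,0,1.8,-16.8,-0.6,0,1]]])

```text
time_s: 31.35
eef_pos: [0.5414, -0.1761, 0.1801]
orientation: [3.141, -0.0, 1.434]
force: [0.6, 0.9, 0.0]
opening: 0.0877
finger_force: 0.0
```

```bash
python3 go.py .5407 -.3165 .18 82.3
```

```text
turn [ 0.007 -0.002 -0.025] shift [-5.566  0.738  0.002]
pos [ 0.541 -0.176  0.18 ] yaw [179.965  -0.008  82.173] t 31.35 open 0.0877 F [0.566 0.915 0.007]
```

play_rows(series=[[[0,0,0,-1.6,0.2,0,1],[0,0,0,-3.2,0.4,0,1],[0,0,0,-4.6,0.6,0.2,1],[0,0,0,-5.5,0.7,0.8,1],[0,0,0,-5.6,0.7,1.6,1],[0,0,0,-5.6,0.7,2.6,1],[0,0,0,-5.6,0.7,3.6,1],[0,0,0,-5.6,0.7,4.2,1],[0,0,0,-5.6,0.7,4.2,1]]])

```text
time_s: 32.25
eef_pos: [0.5392, -0.3143, 0.0729]
orientation: [-3.138, -0.001, 1.435]
force: [-0.8, 0.0, 0.7]
opening: 0.0881
finger_force: 0.0
```

```bash
python3 go.py .5407 -.3165 .037 82.3
```

```text
turn [-0.039 -0.009 -0.016] shift [-0.08   0.078  1.434]
pos [ 0.539 -0.314  0.073] yaw [-179.805   -0.043   82.221] t 32.25 open 0.0881 F [-0.764  0.018  0.673]
```

play_rows(series=[[[0,0,0,-0.1,0.1,0.5,1],[0,0,0,-0.1,0.1,1,1],[0,0,0,-0.1,0.1,1.3,1],[0,0,0,-0.1,0.1,1.4,1],[0,0,0,-0.1,0.1,1.4,0.5],[0,0,0,-0.1,0.1,1.4,-1],[0,0,0,-0.1,0.1,1.4,-1],[0,0,0,-0.1,0.1,1.4,-1],[0,0,0,-0.1,0.1,1.4,-1],[0,0,0,-0.1,0.1,1.4,-1]]])

```text
time_s: 33.25
eef_pos: [0.5429, -0.3174, 0.04]
orientation: [3.141, -0.0, 1.436]
force: [-0.9, 0.4, 2.7]
opening: 0.0535
finger_force: 30.0
```

play_rows(series=[[[0,0,0,0,0,0,-1],[0,0,0,0,0,0,-1]]])

```text
time_s: 33.45
eef_pos: [0.5429, -0.3174, 0.04]
orientation: [3.141, -0.0, 1.436]
force: [-1.7, 0.2, 5.0]
opening: 0.0533
finger_force: 30.0
```

TCP to underside is 26 mm. Lifting.

play_rows(series=[[[0,0,0,0,0,-0.2,-1],[0,0,0,0,0,-0.6,-1],[0,0,0,0,0,-1.2,-1],[0,0,0,0,0,-2,-1],[0,0,0,0,0,-2.8,-1],[0,0,0,0,0,-3.6,-1],[0,0,0,0,0,-4.4,-1],[0,0,0,0,0,-5.2,-1],[0,0,0,0,0,-5.6,-1],[0,0,0,0,0,-5.6,-1]]])

```text
time_s: 34.45
eef_pos: [0.5436, -0.3179, 0.1818]
orientation: [3.138, 0.001, 1.436]
force: [1.4, -0.3, -2.9]
opening: 0.0532
finger_force: 30.0
```

```bash
python3 go.py .5448 .3255 .18 91.4
```

```text
turn [ 0.036  0.011 -1.826] shift [25.508 -3.416  0.042]
pos [ 0.544 -0.318  0.182] yaw [179.818   0.04   82.269] t 34.45 open 0.0532 F [ 1.371 -0.288 -2.869]
```

play_rows(series=[[[0,0,0,0.3,0,0,-1],[0,0,-0.1,1,-0.1,0,-1],[0,0,-0.2,2.1,-0.3,0,-1],[0,0,-0.3,3.3,-0.4,0,-1],[0,0,-0.4,4.5,-0.6,0,-1],[0,0,-0.5,5.7,-0.8,0,-1],[0,0,-0.6,6.9,-0.9,0,-1],[0,0,-0.7,8.1,-1.1,0,-1],[0,0,-0.8,9.3,-1.2,0,-1],[0,0,-0.9,10.5,-1.4,0,-1]]])

```text
time_s: 35.45
eef_pos: [0.5427, -0.0506, 0.1786]
orientation: [-3.14, 0.0, 1.515]
force: [0.2, -0.5, -1.8]
opening: 0.0533
finger_force: 30.0
```

```bash
python3 go.py .5448 .3255 .18 91.4
```

```text
turn [-0.021  0.001 -0.915] shift [15.024 -0.75  -0.057]
pos [ 0.543 -0.051  0.179] yaw [-179.896    0.008   86.825] t 35.45 open 0.0533 F [ 0.249 -0.514 -1.767]
```

play_rows(series=[[[0,0,-0.1,1.2,0,0,-1],[0,0,-0.2,2.4,-0.1,0,-1],[0,0,-0.3,3.6,-0.2,0,-1],[0,0,-0.4,4.8,-0.2,0,-1],[0,0,-0.5,6,-0.3,0,-1],[0,0,-0.6,7.2,-0.4,0,-1],[0,0,-0.7,8.4,-0.4,0,-1],[0,0,-0.8,9.6,-0.5,0,-1],[0,0,-0.9,10.8,-0.5,0,-1],[0,0,-0.9,11.8,-0.6,0,-1]]])

```text
time_s: 36.45
eef_pos: [0.5439, 0.2451, 0.1783]
orientation: [-3.14, 0.001, 1.595]
force: [0.3, 0.1, -3.4]
opening: 0.0532
finger_force: 30.0
```

```bash
python3 go.py .5448 .3255 .18 91.4
```

```text
turn [-0.021  0.006 -0.006] shift [ 3.214  0.111 -0.069]
pos [0.544 0.245 0.178] yaw [-179.893    0.032   91.372] t 36.45 open 0.0532 F [ 0.274  0.107 -3.408]
```

play_rows(series=[[[0,0,0,0.9,0,0,-1],[0,0,0,1.8,0,0,-1],[0,0,0,2.6,0,0,-1],[0,0,0,3.1,0.1,0,-1],[0,0,0,3.3,0.1,0,-1],[0,0,0,3.3,0.1,0,-1],[0,0,0,3.3,0.1,0,-1]]])

```text
time_s: 37.15
eef_pos: [0.5461, 0.324, 0.1797]
orientation: [-3.142, 0.001, 1.592]
force: [0.3, -0.7, -1.9]
opening: 0.0531
finger_force: 30.0
```

```bash
python3 go.py .5448 .3255 .036 91.4
```

```text
turn [-0.     0.009 -0.042] shift [ 0.064 -0.052  5.746]
pos [0.546 0.324 0.18 ] yaw [-179.999    0.046   91.191] t 37.15 open 0.0531 F [ 0.33  -0.721 -1.929]
```

play_rows(series=[[[0,0,0,0,0,0.3,-1],[0,0,0,0,0,1.0,-1],[0,0,0,0,0,1.9,-1],[0,0,0,0,0,2.8,-1],[0,0,0,0,0,3.7,-1],[0,0,0,0,0,4.5,-1],[0,0,0,0,0,5.1,-1],[0,0,0,0,0,5.5,-1],[0,0,0,0,0,5.6,-1],[0,0,0,0,0,5.6,-1]]])

```text
time_s: 38.15
eef_pos: [0.546, 0.3252, 0.0398]
orientation: [3.142, 0.0, 1.593]
force: [-0.4, 0.2, -2.5]
opening: 0.0535
finger_force: 30.0
```

play_rows(series=[[[0,0,0,0,0,0.05,-1],[0,0,0,0,0,0.1,-1],[0,0,0,0,0,0.15,-1],[0,0,0,0,0,0.15,-1]]])

```text
time_s: 38.55
eef_pos: [0.5458, 0.3255, 0.0361]
orientation: [3.141, -0.0, 1.593]
force: [-0.8, 0.3, -1.8]
opening: 0.0535
finger_force: 30.0
```

play_rows(series=[[[0,0,0,0,0,0.04,-1],[0,0,0,0,0,0.05,-1],[0,0,0,0,0,0.05,-1]]])

```text
time_s: 38.85
eef_pos: [0.5459, 0.3255, 0.036]
orientation: [-3.142, -0.001, 1.593]
force: [-3.7, -1.9, 7.7]
opening: 0.0534
finger_force: 30.0
```

play_rows(series=[[[0,0,0,0,0,0,0.5],[0,0,0,0,0,0,0.5],[0,0,0,0,0,0,0.7],[0,0,0,0,0,0,0.7],[0,0,0,0,0,-0.4,0.8],[0,0,0,0,0,-1.4,1],[0,0,0,0,0,-2.8,1],[0,0,0,0,0,-4.3,1],[0,0,0,0,0,-5.5,1],[0,0,0,0,0,-6.5,1]]])

```text
time_s: 39.85
eef_pos: [0.5463, 0.3254, 0.2001]
orientation: [3.14, -0.001, 1.593]
force: [0.3, -0.8, -0.1]
opening: 0.0877
finger_force: 0.0
```

play_rows(series=[[[0,0,0,-1,0,-1,1],[0,0,0,-2.5,0,-1.5,1],[0,0,0,-4.5,0,-1.5,1],[0,0,0,-6.5,0,-1.5,1],[0,0,0,-8.5,0,-1.5,1],[0,0,0,-10.5,0,-1.5,1],[0,0,0,-12,0,-1.5,1],[0,0,0,-13,0,-1.5,1],[0,0,0,-13.2,0,-1.5,1],[0,0,0,-13.2,0,-1.5,1]]])

```text
time_s: 40.85
eef_pos: [0.5532, -0.0051, 0.2353]
orientation: [3.141, -0.0, 1.591]
force: [-0.4, 0.2, -0.5]
opening: 0.0875
finger_force: 0.0
```

```bash
python3 -c "
from h import *
snap('top','t9.png'); snap('scene','s9.png')
a=cv2.imread('pics/t9.png')[130:290,40:270];b=cv2.imread('pics/s9.png')[180:370,200:450]
cv2.imwrite('pics/c9.png',np.hstack([cv2.resize(a,(400,300)),cv2.resize(b,(400,300))]))
print(robot.get_obs()['time_s'])"
```

```text
40.95
```

View pics/c9.png

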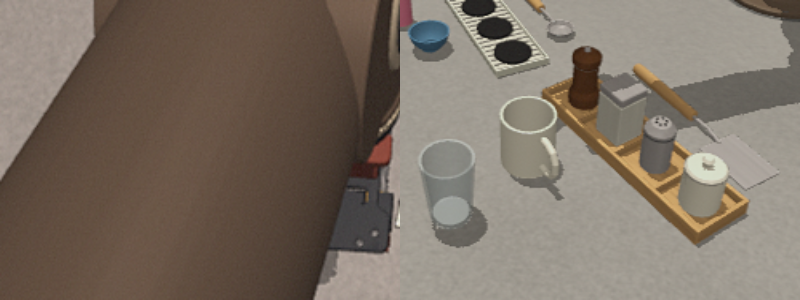

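The scene view shows all four upright: mill (586,80), tin (622,110), shaker (658,145) and pot (703,185), each in its own bay. The top view is blocked by the arm. I'll check the poses numerically in the scene view and then hand in.

Run:
```python
from fit import *
o,c=snap('scene')
ok=[]
cp=np.array([.548,.2055]); R=Ro.from_euler('z',.026).as_matrix()[:2,:2]
for n,y in (('mill',-.12),('tin',-.04),('shaker',.04),('pot',.12)):
    g=cp+R@[0,y]; c0=render(n,(*g,.025),.01,c)[::S,::S]>0
    L=[(((d['pixels']>0)&c0).sum()/((d['pixels']>0)|c0).sum(),d['pixels']>0) for d in robot.trace(n,'scene')]
    if not L: print(n,'missed'); continue
    i,m=max(L,key=lambda t:t[0]); r=fit(n,(*g,.025),.01,[(c,m)])
    loc=R.T@(r.x[:2]-cp)-[0,y]; print(n,'IoU',round(i,2),'offset in bay mm',(loc*1000).round(1),'cost',round(r.fun,3)); ok.append(i>.6 and abs(loc).max()<.013)
print(ok, robot.get_obs()['qd'].round(3).tolist() if hasattr(robot.get_obs()['qd'],'round') else '')
if len(ok)==4 and all(ok): print(robot.close_job())
```

```text
mill IoU 0.86 offset in bay mm [-1.9 -1.1] cost 0.14
tin IoU 0.91 offset in bay mm [-0.6  2.8] cost 0.078
shaker IoU 0.9 offset in bay mm [ 0.7 -0.2] cost 0.061
pot IoU 0.91 offset in bay mm [-3.2 -0.3] cost 0.078
[np.True_, np.True_, np.True_, np.True_] [0.004, -0.0, 0.004, 0.001, -0.001, 0.0, 0.0]
the job is handed in; nothing more can be done
None
```

The job is handed in at about 41 s: the pot, shaker, tin and mill stand upright and released in the caddy's bays, left to right, reversing their tray order, each within about 4 mm of its bay's centre by the final camera check.

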